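# Rock a plug-in relay out of its test socket

### The arm

A 7-joint arm with a two-finger parallel gripper is mounted at the origin on the work surface. World frame = base frame: x ahead of the robot, y to its left, z up, the work surface at z = 0. Lengths are in m, angles in degrees, forces in N, time in s.
With the tool pointing down it reaches from about 0.425 to 0.95 m from the base axis. Payload 4.7 kg.
Tool frame: the origin (TCP) lies on the centre line of the jaws, within the pads' length; the fingertips stand 17 mm ahead of it and the grasp point (between the pads) lies 2 mm behind it; z points along the fingers, y is the direction in which the jaws open and shut (so a half turn about z gives the same grasp; the last joint's range is limited). The gripper opens to 87 mm and grips with 3 to 60 N. Pads are 19 mm wide; open, the fingers measure 117 mm over their backs; the gripper's body (75 mm by 190 mm) begins 51 mm behind the grasp point.
Start: joints at [-76.427, 26.849, -2.785, 87.806, 1.381, 65.374, -4.715], TCP at [0.177, 0.651, 0.24] pointing down, gripper open.
Joint ranges: [-148.3, 148.3], [-19.14, 114.17], [-79.39, 73.82], [5.75, 140.21], [-59.74, 239.74], [12.07, 113.84], [-152.46, 152.46]. Speed limits (degrees/s): [147.25, 147.25, 180, 180, 180, 180, 180].

### API

Orientations are given as [roll, pitch, yaw] about the fixed x, y, z axes, in that order (R = Rz(yaw) Ry(pitch) Rx(roll)).
In Python, from cell import ctrl gives the robot as it stands. The module is installed in compiled form; this text tells all that it offers.
- The arm moves only by the shell command python3 -m handwheel 'ROWS' [OPENING]. ROWS is text: rows parted by semicolons, each of 4 numbers parted by spaces: the shift along the tool's x, y, z in m, then the turn about the tool's z in degrees. A call has 1 to 20 rows; each row is the pose to reach, as a shift and turn from the pose commanded when the call began, along the tool's axes at that moment; what a row does not reach only later rows make up. A row lasts 1/10 s, in which the tool goes at most 50 mm and 8.59 degrees, less where a joint would pass 70% of its speed; a pose out of reach is approached as far as the arm can. A call with a gripper value outside its range is refused whole. OPENING is the finger opening in m, from 0 to 0.087, set as the call begins (- or left out, the last holds). The fingers move at their own pace and stop on an object; the grip force is fixed at half the most. Time passes only in rows, so rows that repeat a pose let the fingers close. It gives the time, the measured TCP pose, the force and the opening at its end, in the units of the state.
- ctrl.read_state(): the state, without advancing time (a new reading comes with each control period).
- ctrl.capture(name): name is "side" or "top" or "wrist"; returns a dict with "frame" (420x560x3 uint8, red, green, blue), "fx", "fy", "cx", "cy" (pixels), "R" (3x3) and "t" (3): a world point X has camera coordinates R X + t; the wrist camera has in their place "T_tool_cam" (4x4, takes a point from camera to tool coordinates, whose origin is the TCP and whose axes are the flange's). Camera axes: x right, y down, z forward; pixel columns grow to the right and rows downward; lengths in m; the calibration is good to about 2 mm. A picture is of the moment at which its call begins: read the wrist's pose just before it. There is no depth.
- ctrl.close_job(): hands the job in, once; it reports no verdict.
The state is a dict: "time_s": time; "joints": joint angles; "dq": joint speeds; "tau": joint torques, N m; "eef_pos": TCP position; "tool_rot": TCP orientation; "wrist_force": force on the tool from outside, world axes, zero at the start; "moment": the same for the moment, N m; "finger_gap": finger opening in m.
Only numpy, scipy, OpenCV 4.12 (cv2) and the standard library are available. Lean on these libraries where they do the work, as an engineer would, in place of code of your own. Each camera call takes 0.05 s, during which the arm holds its last target.

### The job

Lay the loose hold-down strap with the orange finger tab flat in the long slot of the parts tray and let go. Then grip the relay in the test socket by its white cap and rock it both ways, so that the relay itself pushes back the stiff clip on either side; do not yank it against the clips, push on the socket or clips with the gripper, or disturb the other things. Lift the freed relay and finish while holding it still and upright over the socket, just clear of the clip tips (1 to 5 cm).

Things in the scene. Friction and masses are not known exactly. Their poses are not given: they have to be found in the camera images.
- socket: Grey fixed test socket, 70 (x) by 96 (y) by 28 mm high, a steel clip on each y side. Origin: centre of the underside, on the bench; z up. A pocket in the middle of its top, 34 (x) by 20 (y), 10 deep, takes the relay's foot; pocket floor 18 above the bench. Clips rise to 70 above the bench. Rock along the socket's y. Within 30 degrees of square, left or right of the robot, opposite to the tray.
- clip_l (a joint): Clip on the socket's +y side: slide in m, 0 to 0.014, growing outward. No spring: stays where pushed, about 7 N of friction. At 0 its upright face is 1.5 mm outside the relay's blue case and its lip reaches 3 mm over the relay's shoulder; from 0.003 on the lip no longer covers the upright relay. Starts at 0 to 0.001.
- clip_r (a joint): The same on the socket's -y side, growing outward (socket -y).
- clip_l_lip (a point): Inner upper edge of the +y clip's lip, 70 mm above the bench, 15 from the socket's middle when the clip is at 0. Clip 24 wide along x; lip 4.5 thick, 2.5 above the relay's shoulder: a relay pulled straight up rises 2.5 and catches under the lips. Nothing else holds it.
- clip_r_lip (a point): The same on the -y clip.
- relay: Relay upright in the socket, axes as the socket's, 90 mm tall, 120 g. Origin: centre of its underside, on the pocket floor, 18 above the bench. Black foot 30 (x) by 14 (y), 15 high; blue case 40 by 36 from 15 to 45 (its top edge is the shoulder under the lips); white cap 34 (x) by 26 (y) from 45 to 90: grip it there, fingertips no lower than 56 above the underside, so as to clear the clips.
- relay_top (a point): Centre of the relay's top, 90 mm above its underside. The relay can lean up to 0.25 rad either way along y, tipping over the edge of its foot, 7 from the middle (its middle rises 7 x sin of the lean). A lean of 0.15 to 0.2 rad towards a clip pushes that clip back some 4 to 8 mm. With both clips back it lifts straight out.
- tray: Fixed tray, black floor, green walls, 116 (x) by 96 (y) mm, floor 4 thick, walls 6 thick and 14 high above the bench. Long slot, 104 (x) by 36 (y) inside, on its +y side; on its -y side two short compartments holding a bushing and a ferrule. Origin: centre of the underside.
- tray_slot (a point): Centre of the long slot's floor, 4 above the bench, axes as the tray's; the slot runs along x.
- strap: Steel strip 90 (x) by 24 (y) by 4 mm thick, 80 g, with an upright orange finger tab in its middle, 26 (x) by 8 (y), top 38 above the underside. Origin: centre of the underside. Lies flat on the bench between socket and tray. Grip the tab across y, by its upper 22 mm so that the fingers clear the tray walls. Either way round in the slot is right.
- bushing: Brass bushing, 28 across, 18 high, in a short tray compartment; leave alone. Origin under its centre.
- ferrule: Copper ferrule, 20 across, 14 high, in the other short tray compartment; leave alone. Origin under its centre.
- spare: Spare relay, grey and black, lying on its side, 40 (x) by 90 (y) by 36 high, at the back; leave alone. Origin underneath.
- coil: Green plastic ring, 150 across, 22 high, at the back; leave alone. Origin under its centre.
- spool: White spool, 44 across, 40 high, at the left; leave alone. Origin under its centre.
- carton: Cardboard carton, 90 by 120 by 50 high, at the back right; leave alone. Origin under its centre.
- driver: Screwdriver lying at the right; leave alone.
There are look-alikes about, which are no part of the job. Leave any pink look-alike of the relay alone.

How it is judged (in metres and radians):
On the way, in this order (a step that is already met when the one before it is completed fails the run):
1. the strap lies flat in the long slot, let go (x of strap in the frame of tray_slot between -0.012 and 0.012 m and y of strap in the frame of tray_slot between -0.011 and 0.011 m and z of strap in the frame of tray_slot below 0.003 m and angle between strap's own z axis and vertical below 0.06 rad and angle between the x axis of strap and the x axis of tray, either way round below 0.25 rad and contact force between strap and the fingers below 0.1 N and linear speed of strap below 0.03 m/s), for 0.2 s.
2. the relay, still in the socket, has been rocked to one side and has pushed a clip back (z of relay in the frame of socket below 0.04 m and value of joint any of clip_l, clip_r above 0.003 m), for 0.05 s.
3. rocked to the other side too: both clips pushed back, relay still in the socket (z of relay in the frame of socket below 0.04 m and value of joint each of clip_l, clip_r above 0.003 m), for 0.05 s.
At the end, for the whole second after the job is handed in: Relay held in the fingers, still, upright within 0.15 rad, underside 73 to 130 mm above the bench (3 to 60 above the clip tips), within 35 mm of the socket's middle, not touching socket or clips; both clips over 3 mm back; strap flat in the long slot within 12 mm of its centre, let go (z of relay in the frame of socket between 0.073 and 0.13 m and horizontal distance between relay and socket below 0.035 m and angle between relay's own z axis and vertical below 0.15 rad and linear speed of relay below 0.03 m/s and contact force between relay and the fingers above 1 N and contact force between relay and socket below 0.1 N and contact force between strap and the fingers below 0.1 N and value of joint each of clip_l, clip_r above 0.003 m and x of strap in the frame of tray_slot between -0.012 and 0.012 m and y of strap in the frame of tray_slot between -0.011 and 0.011 m and z of strap in the frame of tray_slot below 0.003 m and angle between strap's own z axis and vertical below 0.06 rad and angle between the x axis of strap and the x axis of tray, either way round below 0.25 rad); the arm keeps its last pose, push and grip.
It fails at once if the relay is yanked or jammed hard against the socket or its clips (over 60 N) (contact force between relay and socket above 60 N).
It fails at once if the gripper pushes on the socket or clips (over 5 N) (contact force between any of the fingers, the arm and socket above 5 N).
It fails at once if a bystander is moved by more than 20 mm (distance of any of bushing, ferrule, spare, coil, spool, carton, driver from where it was at the start of the episode above 0.02 m).
It also fails if it takes over 61 s, if anything falls off the work surface, if the arm or the gripper's body presses on something with over 40 N, if the wrist force passes 120 N, or if a joint passes its speed limit or range.

## Working session

There is one attempt and no reset: what is moved stays moved. The work goes in short steps, Python scripts to look and compute and a shell command to move; the robot and the scene stay as the last step left them, time stands still between calls to the robot, and variables do not carry over. Pictures are saved under pics/ and viewed, and the job is handed in when it is done.

```bash
mkdir -p pics; cat > h.py <<'E'
import numpy as np,cv2,pickle
from cell import ctrl
from scipy.spatial.transform import Rotation as Ro
def snap(n,tag):
    s=ctrl.read_state(); c=ctrl.capture(n)
    c['state']=s
    if n=='wrist':
        T=np.eye(4);T[:3,:3]=Ro.from_euler('xyz',s['tool_rot'],degrees=True).as_matrix();T[:3,3]=s['eef_pos']
        W=np.linalg.inv(T@np.array(c['T_tool_cam'])); c['R']=W[:3,:3];c['t']=W[:3,3]
    cv2.imwrite(f'pics/{tag}.png',np.array(c['frame'])[:,:,::-1]); pickle.dump(c,open(f'pics/{tag}.pkl','wb')); return c
def load(tag): return pickle.load(open(f'pics/{tag}.pkl','rb'))
def pt(c,u,v,z):
    R=np.array(c['R']);t=np.array(c['t'])
    d=R.T@np.array([(u-c['cx'])/c['fx'],(v-c['cy'])/c['fy'],1]); o=-R.T@t
    return o+d*(z-o[2])/d[2]
def px(c,X):
    p=np.array(c['R'])@np.array(X)+np.array(c['t']); return np.array([c['fx']*p[0]/p[2]+c['cx'],c['fy']*p[1]/p[2]+c['cy']])
def crop(tag,u0,v0,u1,v1,k,out):
    im=cv2.imread(f'pics/{tag}.png')[v0:v1,u0:u1]
    im=cv2.resize(im,None,fx=k,fy=k,interpolation=cv2.INTER_CUBIC)
    for u in range((u0//20+1)*20,u1,20):
        cv2.putText(im,str(u),((u-u0)*k,10),0,.35,(0,0,255),1); cv2.line(im,((u-u0)*k,12),((u-u0)*k,18),(0,0,255),1)
    for v in range((v0//20+1)*20,v1,20):
        cv2.putText(im,str(v),(0,(v-v0)*k+4),0,.35,(0,0,255),1); cv2.line(im,(24,(v-v0)*k),(30,(v-v0)*k),(0,0,255),1)
    cv2.imwrite(f'pics/{out}.png',im)
E
python3 - <<'E'
from h import *
print(ctrl.read_state())
for n in('top','side','wrist'):
    c=snap(n,n+'0'); print(n,{k:np.round(v,3).tolist() for k,v in c.items() if k not in('frame','state')})
    
E
```

```text
{'time_s': 0.0, 'joints': array([-76.42677863,  26.90011046,  -2.78356366,  87.87479412,
         1.38297606,  65.3717293 ,  -4.71317568]), 'dq': array([-0.07820209, -0.00811079, -0.0102437 , -0.01400853,  0.0200434 ,
       -0.06336976, -0.00074504]), 'tau': array([-1.84535866e-04, -5.07974160e+01, -8.08210694e-02, -2.36160904e+01,
       -6.14629174e-02,  3.78152600e-02,  1.66181408e-04]), 'eef_pos': array([0.17716668, 0.65075519, 0.23845844]), 'tool_rot': array([-1.79887162e+02,  6.30863329e-03,  1.64775282e+02]), 'wrist_force': array([-0.2209627 ,  0.96946353,  0.80531935]), 'moment': array([-0.01494779,  0.0190615 ,  0.02162994]), 'finger_gap': 0.08712523672968855}
top {'fx': 508.854, 'fy': 508.854, 'cx': 281.853, 'cy': 211.744, 'R': [[0.022, -0.999, 0.03], [-0.982, -0.027, -0.187], [0.188, -0.025, -0.982]], 't': [-0.012, 0.621, 1.194]}
side {'fx': 437.021, 'fy': 437.021, 'cx': 273.257, 'cy': 210.202, 'R': [[0.813, -0.582, -0.005], [-0.347, -0.478, -0.807], [0.467, 0.658, -0.591]], 't': [-0.499, 0.276, 0.811]}
wrist {'fx': 324.661, 'fy': 324.661, 'cx': 282.226, 'cy': 212.203, 'T_tool_cam': [[-0.0, -0.962, -0.273, 0.074], [1.0, -0.0, -0.001, -0.001], [0.0, -0.273, 0.962, -0.145], [0.0, 0.0, 0.0, 1.0]], 'R': [[0.263, 0.965, -0.002], [0.928, -0.252, 0.273], [0.263, -0.074, -0.962]], 't': [-0.673, -0.034, 0.391]}
```

View pics/top0.png

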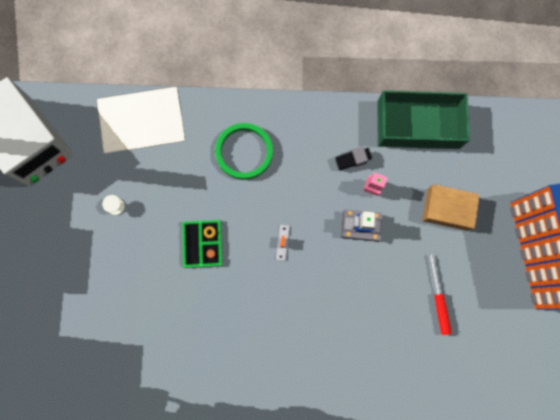

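View pics/side0.png

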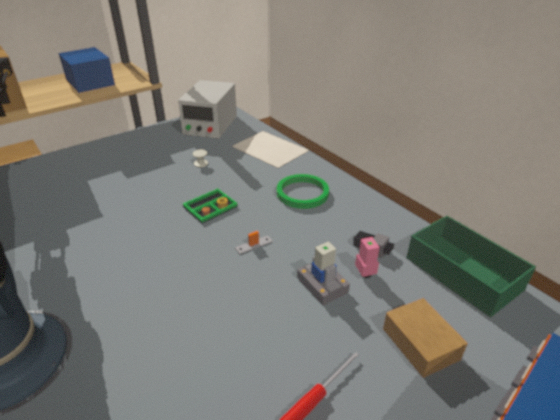

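The top view shows the tray at about (203,244), the strap at (283,242), the socket with relay at (361,225), and the pink look-alike at (376,183).

```bash
python3 - <<'E'
from h import *
crop('top0',170,200,310,280,5,'c1'); crop('top0',325,160,405,260,6,'c2')
crop('side0',170,180,290,260,6,'c3'); crop('side0',285,225,385,310,7,'c4')
E
```

```text
(no output)
```

View pics/c1.png

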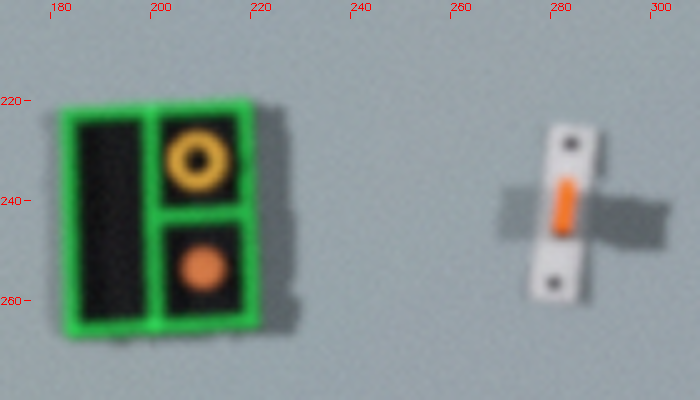

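View pics/c2.png

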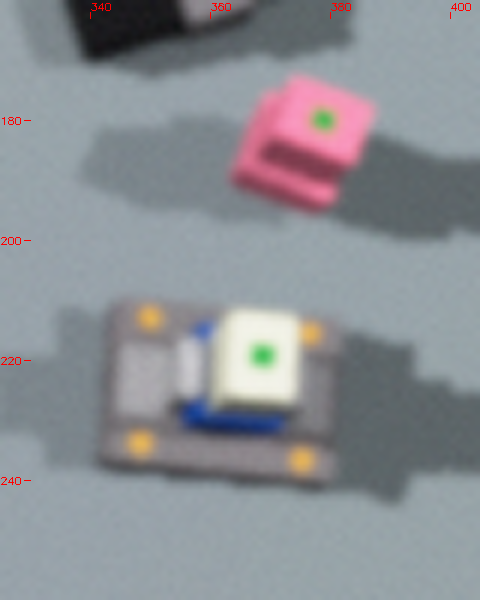

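View pics/c3.png

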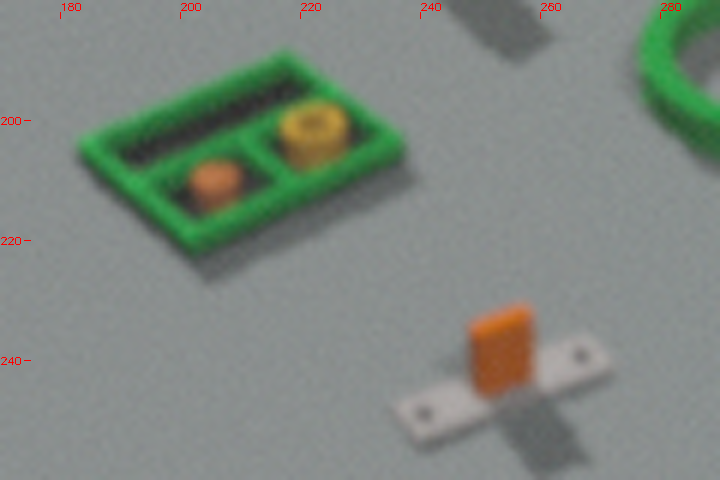

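View pics/c4.png

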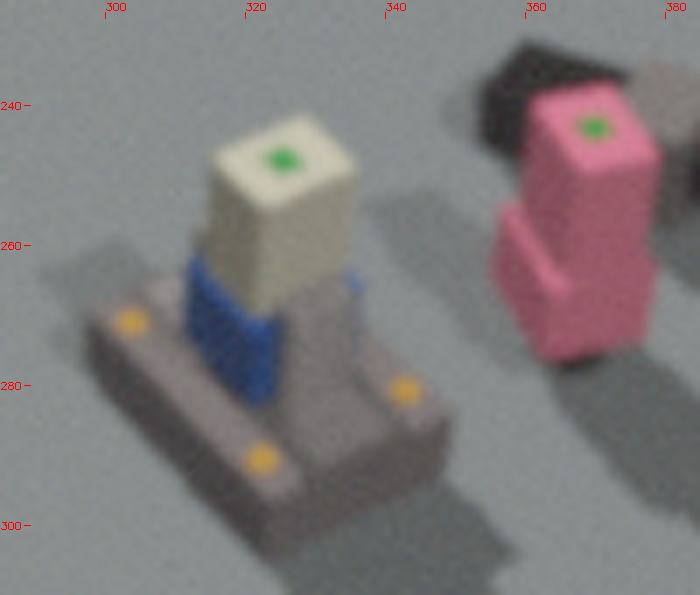

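```bash
python3 - <<'E'
from h import *
c=load('top0')
def P(l,u0,v0,k,z): return np.array([pt(c,a/k+u0-.5,b/k+v0-.5,z) for a,b in l])
def rep(n,A):
    print(n,A.round(4)[:,:2].tolist(),'mean',A.mean(0).round(4))
    A=A[:,:2]
    print('  edges',[(round(float(np.linalg.norm(A[(i+1)%len(A)]-A[i])),4),round(float(np.degrees(np.arctan2(*(A[(i+1)%len(A)]-A[i])[::-1]))),1)) for i in range(len(A))])
rep('tray',P([(60,109),(253,98),(258,325),(68,338)],170,200,5,.014))
rep('slot',P([(78,122),(142,117),(148,320),(82,323)],170,200,5,.014))
rep('strap',P([(549,122),(599,127),(578,302),(530,299)],170,200,5,.004))
rep('holes',P([(571,144),(554,283)],170,200,5,.004))
rep('tab',P([(558,178),(577,180),(572,235),(551,237)],170,200,5,.038))
rep('relay',P([(222,308),(300,312),(298,407),(217,400)],325,160,6,.108))
rep('green',P([(263,355)],325,160,6,.108))
rep('screws',P([(150,316),(310,333),(302,460),(140,443)],325,160,6,.028))
s=load('side0'); 
print('side green',pt(s,285+282/7-.5,225+160/7-.5,.108),'tabtop',pt(s,170+502/6-.5,180+315/6-.5,.038),'traycorn',[pt(s,170+a/6-.5,180+b/6-.5,.014).round(4) for a,b in[(285,52),(405,150),(200,243),(78,145)]])
print('holes',[pt(s,170+a/6-.5,180+b/6-.5,.004).round(4) for a,b in[(424,413),(582,356)]],'screws',[pt(s,285+a/7-.5,225+b/7-.5,.028).round(4) for a,b in[(132,322),(262,460),(405,391)]])
E
```

```text
tray [[0.5978, 0.2552], [0.6061, 0.1583], [0.4913, 0.1507], [0.4826, 0.2446]] mean [0.5444 0.2022 0.014 ]
  edges [(0.0973, -85.1), (0.115, -176.2), (0.0942, 95.3), (0.1157, 5.3)]
slot [[0.5914, 0.2458], [0.5948, 0.2138], [0.4925, 0.2055], [0.4902, 0.2381]] mean [0.5422 0.2258 0.014 ]
  edges [(0.0322, -83.9), (0.1027, -175.3), (0.0327, 94.0), (0.1015, 4.4)]
strap [[0.5994, 0.0077], [0.5974, -0.0179], [0.5076, -0.009], [0.5085, 0.0153]] mean [ 0.5532 -0.001   0.004 ]
  edges [(0.0257, -94.3), (0.0903, 174.3), (0.0243, 87.8), (0.0911, -4.8)]
holes [[0.5883, -0.0038], [0.5169, 0.0034]] mean [ 5.526e-01 -2.000e-04  4.000e-03]
  edges [(0.0717, 174.3), (0.0717, -5.7)]
tab [[0.5657, 0.0034], [0.5649, -0.0061], [0.5374, -0.0042], [0.5362, 0.0062]] mean [ 5.51e-01 -2.00e-04  3.80e-02]
  edges [(0.0095, -94.6), (0.0276, 176.0), (0.0104, 96.9), (0.0296, -5.5)]
relay [[0.6187, -0.1846], [0.6179, -0.2156], [0.5798, -0.2143], [0.5817, -0.1823]] mean [ 0.5995 -0.1992  0.108 ]
  edges [(0.031, -91.4), (0.0381, 178.1), (0.0321, 86.5), (0.037, -3.5)]
green [[0.6002, -0.2007]] mean [ 0.6002 -0.2007  0.108 ]
  edges [(0.0, 0.0)]
screws [[0.6302, -0.1689], [0.6247, -0.2367], [0.5705, -0.2326], [0.5759, -0.1645]] mean [ 0.6003 -0.2007  0.028 ]
  edges [(0.0681, -94.6), (0.0544, 175.7), (0.0684, 85.4), (0.0544, -4.6)]
side green [ 0.60080816 -0.2005256   0.108     ] tabtop [0.55525367 0.00061995 0.038     ] traycorn [array([0.5968, 0.2518, 0.014 ]), array([0.6006, 0.1498, 0.014 ]), array([0.4929, 0.1429, 0.014 ]), array([0.4829, 0.2401, 0.014 ])]
holes [array([0.5178, 0.0026, 0.004 ]), array([ 0.5894, -0.0055,  0.004 ])] screws [array([ 0.577 , -0.1647,  0.028 ]), array([ 0.5717, -0.2328,  0.028 ]), array([ 0.6256, -0.2367,  0.028 ])]
```

```bash
cat >> h.py <<'E'
def goto(x,y,z,yaw,s=None):
    s=s or ctrl.read_state()
    r=Ro.from_euler('xyz',s['tool_rot'],degrees=True)
    d=r.inv().apply(np.array([x,y,z])-s['eef_pos'])
    t=-((yaw-s['tool_rot'][2]+180)%360-180)
    print('t',round(s['time_s'],2),'at',s['eef_pos'].round(4),s['tool_rot'].round(2),'F',s['wrist_force'].round(1),'gap',round(s['finger_gap'],4),'shift',d.round(4),'turn',round(t,2))
E
python3 -c "
from h import *
goto(.565,.205,.24,180-180+184.9)"
```

```text
t 0.15 at [0.1772 0.6509 0.2388] [-179.92    0.    164.77] F [-0.1  0.2  0.1] gap 0.0871 shift [-0.4913 -0.3284 -0.0007] turn -20.13
```

```bash
python3 -m handwheel '-0.02 -0.013 0 -1; -0.061 -0.041 0 -4; -0.101 -0.068 0 -6; -0.142 -0.095 0 -8; -0.183 -0.122 0 -10; -0.223 -0.149 0 -12; -0.264 -0.176 0 -14; -0.305 -0.204 0 -16; -0.345 -0.231 0 -18; -0.386 -0.258 0 -20; -0.427 -0.285 0 -20; -0.467 -0.312 0 -20; -0.491 -0.328 0 -20; -0.491 -0.328 0 -20; -0.491 -0.328 0 -20; -0.491 -0.328 0 -20'
python3 -c "
from h import *
snap('wrist','w1');goto(.5,.2,.2,180)"
```

```text
time_s: 1.75
eef_pos: [0.5638, 0.2075, 0.2392]
tool_rot: [179.9, -0.1, -175.1]
wrist_force: [-0.9, 0.4, -0.7]
finger_gap: 0.0873
t 1.8 at [0.5637 0.2077 0.2394] [ 1.7995e+02 -5.0000e-02 -1.7505e+02] F [-0.3  0.6  0.4] gap 0.0871 shift [ 0.0641 -0.0023  0.0394] turn 4.95
```

View pics/w1.png

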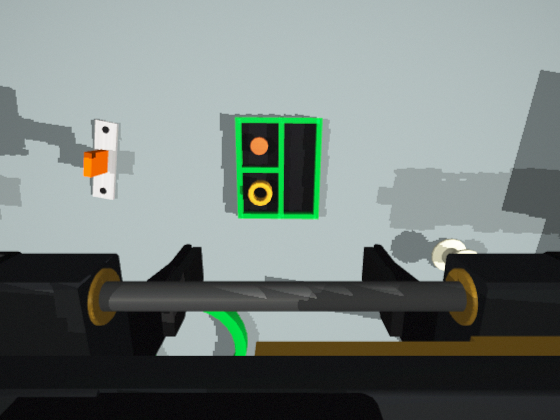

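The wrist view shows the tray (235..322, 115..218) with the slot on the right, and the strap at (105,160).

```bash
python3 - <<'E'
from h import *
crop('w1',225,105,335,230,6,'c5'); crop('w1',70,110,140,210,6,'c6')
E
```

```text
(no output)
```

View pics/c5.png

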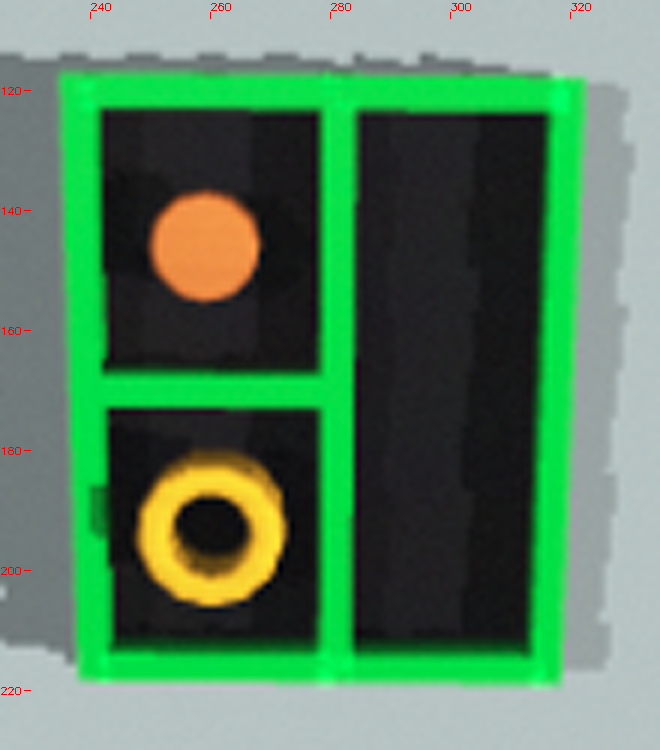

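View pics/c6.png

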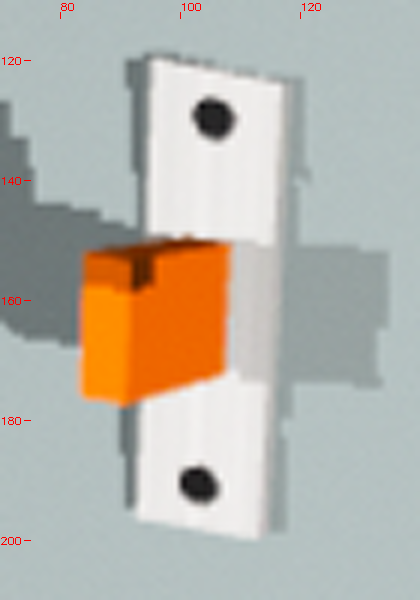

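```bash
python3 - <<'E'
from h import *
c=load('w1')
def P(l,u0,v0,k,z): return np.array([pt(c,a/k+u0-.5,b/k+v0-.5,z) for a,b in l])
def rep(n,A):
    print(n,'mean',A.mean(0).round(4))
    A=A[:,:2]
    print('  edges',[(round(float(np.linalg.norm(A[(i+1)%len(A)]-A[i])),4),round(float(np.degrees(np.arctan2(*(A[(i+1)%len(A)]-A[i])[::-1]))),1)) for i in range(len(A))])
rep('tray',P([(60,73),(585,80),(559,684),(80,678)],225,105,6,.014))
rep('slot',P([(356,112),(548,112),(530,655),(355,652)],225,105,6,.014))
rep('strap',P([(152,55),(286,82),(261,540),(135,517)],70,110,6,.004))
rep('holes',P([(214,119),(199,484)],70,110,6,.004))
rep('tab',P([(83,251),(134,289),(131,406),(82,397)],70,110,6,.038))
E
```

```text
tray mean [0.5442 0.1996 0.014 ]
  edges [(0.0958, 94.2), (0.1153, 4.2), (0.0951, -85.9), (0.1152, -175.4)]
slot mean [0.5424 0.2236 0.014 ]
  edges [(0.0352, 94.9), (0.1036, 4.5), (0.0346, -86.1), (0.103, -175.1)]
strap mean [ 0.5521 -0.003   0.004 ]
  edges [(0.0249, 83.6), (0.0903, -6.1), (0.025, -96.0), (0.0905, 173.9)]
holes mean [ 0.5522 -0.0034  0.004 ]
  edges [(0.0717, -5.9), (0.0717, 174.1)]
tab mean [ 0.5535 -0.0031  0.038 ]
  edges [(0.0103, 54.9), (0.0212, -5.6), (0.0087, -95.9), (0.0262, 175.1)]
```

```bash
python3 -c "
from h import *
goto(.553,-.0015,.13,174.2)"
```

```text
t 1.8 at [0.5637 0.2077 0.2394] [ 1.7995e+02 -5.0000e-02 -1.7505e+02] F [-0.3  0.6  0.4] gap 0.0871 shift [ 0.0287 -0.2076  0.1092] turn 10.75
```

```bash
python3 -m handwheel '0.003 -0.02 0.005 1; 0.008 -0.055 0.02 3; 0.013 -0.09 0.04 5; 0.018 -0.13 0.06 7; 0.023 -0.165 0.085 9; 0.026 -0.19 0.1 10; 0.0287 -0.2076 0.1092 10.75; 0.0287 -0.2076 0.1092 10.75; 0.0287 -0.2076 0.1092 10.75; 0.0287 -0.2076 0.1092 10.75'
python3 -c "
from h import *
snap('wrist','w2');goto(.553,-.0015,.035,174.2)"
```

```text
time_s: 2.8
eef_pos: [0.5544, -0.0013, 0.1312]
tool_rot: [179.9, 0.1, 174.2]
wrist_force: [0.5, 0.4, 0.9]
finger_gap: 0.0869
t 2.85 at [ 0.5543 -0.0013  0.1312] [1.7992e+02 1.0000e-01 1.7420e+02] F [ 0.   0.5 -0.1] gap 0.0873 shift [ 0.0015 -0.0004  0.0962] turn 0.0
```

View pics/w2.png

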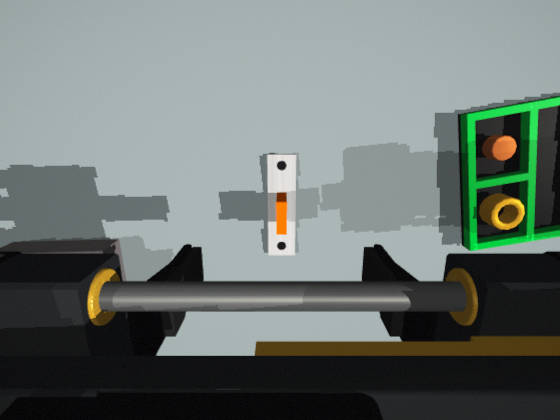

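Strap centred and square between the fingers: holes at (281.5,165.5) and (281.5,245.5).

```bash
python3 - <<'E'
from h import *
c=load('w2')
a=pt(c,281.5,165.5,.004);b=pt(c,281.5,245.5,.004);print(a,b,(a+b)/2,np.linalg.norm(a-b)); d=b-a;print(np.degrees(np.arctan2(d[1],d[0])))
E
```

```text
[0.51686564 0.00062778 0.004     ] [ 0.58828846 -0.006707    0.004     ] [ 0.55257705 -0.00303961  0.004     ] 0.0717984553704499
-5.863441879737432
```

```bash
python3 -m handwheel '0.0015 -0.0019 0.02 0; 0.0015 -0.0019 0.045 0; 0.0015 -0.0019 0.07 0; 0.0015 -0.0019 0.088 0; 0.0015 -0.0019 0.096 0; 0.0015 -0.0019 0.096 0; 0.0015 -0.0019 0.096 0' 
python3 -m handwheel '0 0 0 0; 0 0 0 0; 0 0 0 0; 0 0 0 0; 0 0 0 0; 0 0 0 0; 0 0 0 0; 0 0 0 0' 0
```

```text
time_s: 3.55
eef_pos: [0.5527, -0.0045, 0.0352]
tool_rot: [180.0, 0.1, 174.1]
wrist_force: [-0.6, -0.0, 0.0]
finger_gap: 0.0869
time_s: 4.35
eef_pos: [0.5518, -0.0051, 0.0343]
tool_rot: [180.0, -0.0, 174.0]
wrist_force: [0.2, -0.4, 0.2]
finger_gap: 0.0306
```

```bash
python3 -m handwheel '0 0 0 0; 0 0 0 0; 0 0 0 0; 0 0 0 0; 0 0 0 0; 0 0 0 0'
python3 -m handwheel '0 0 -0.01 0; 0 0 -0.03 0; 0 0 -0.05 0; 0 0 -0.06 0; 0 0 -0.06 0;0 0 -0.06 0'
python3 -c "
from h import *
snap('wrist','w3');goto(.5424,.2236,.1,184.5)"
```

```text
time_s: 4.95
eef_pos: [0.5517, -0.0052, 0.0342]
tool_rot: [-180.0, -0.0, 174.0]
wrist_force: [0.1, -0.1, -0.3]
finger_gap: 0.0078
time_s: 5.55
eef_pos: [0.5515, -0.005, 0.0942]
tool_rot: [180.0, -0.0, 174.0]
wrist_force: [-0.4, 0.4, -1.9]
finger_gap: 0.0078
t 5.6 at [ 0.5512 -0.005   0.0937] [-1.7999e+02 -8.0000e-02  1.7403e+02] F [ 0.3  0.  -0.5] gap 0.0079 shift [ 0.0325  0.2265 -0.0063] turn -10.47
```

View pics/w3.png

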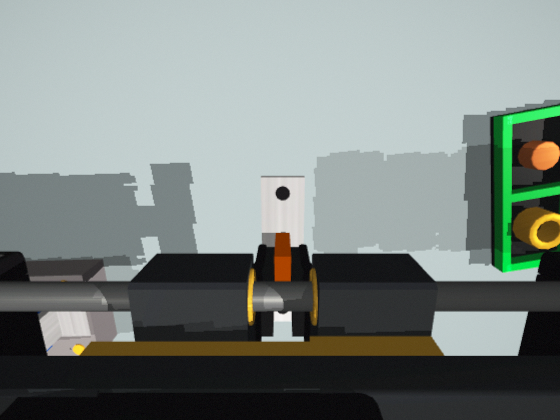

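```bash
python3 - <<'E'
from h import *
c=load('w3')
s=c['state'];r=Ro.from_euler('xyz',s['tool_rot'],degrees=True)
for z in(.06,.064,.068):
    print(z,r.inv().apply(pt(c,282.5,193,z)-s['eef_pos']))
E
```

```text
0.06 [ 0.03468952 -0.00127617  0.03418389]
0.064 [ 0.03557299 -0.00127742  0.03018415]
0.068 [ 0.03645647 -0.00127868  0.02618441]
```

```bash
python3 -m handwheel '0.002 0.015 0 -1; 0.006 0.045 0 -2; 0.012 0.08 0 -4; 0.017 0.115 -0.006 -6; 0.022 0.15 -0.006 -7; 0.027 0.185 -0.006 -9; 0.03 0.21 -0.006 -10; 0.032 0.223 -0.006 -10.5; 0.0325 0.2265 -0.006 -10.5; 0.0325 0.2265 -0.006 -10.5; 0.0325 0.2265 -0.006 -10.5; 0.0325 0.2265 -0.006 -10.5'
python3 -c "
from h import *
snap('wrist','w4');snap('top','t4');goto(.5424,.2236,.04,184.5)
crop('t4',150,190,290,290,5,'c7')"
```

```text
time_s: 6.8
eef_pos: [0.5434, 0.2217, 0.1003]
tool_rot: [-180.0, -0.0, -175.6]
wrist_force: [0.8, -0.3, -1.0]
finger_gap: 0.0077
t 6.9 at [0.5434 0.2222 0.1004] [-179.98   -0.   -175.59] F [-0.4  1.1 -1.6] gap 0.0081 shift [0.0009 0.0015 0.0604] turn -0.09
```

View pics/w4.png

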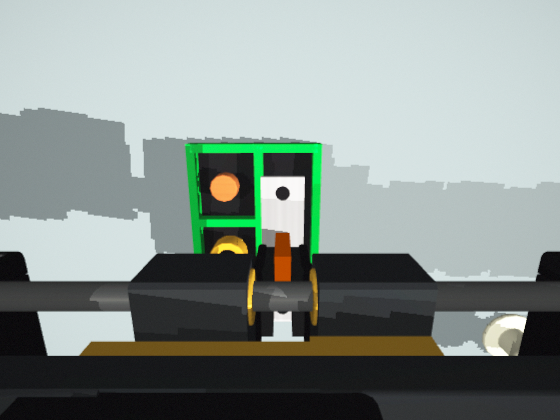

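View pics/c7.png

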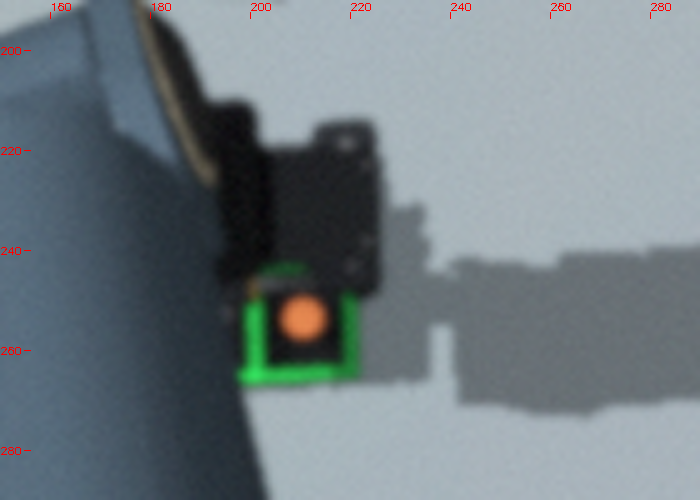

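```bash
python3 - <<'E'
from h import *
crop('w4',180,135,330,260,5,'c8')
E
```

```text
(no output)
```

View pics/c8.png

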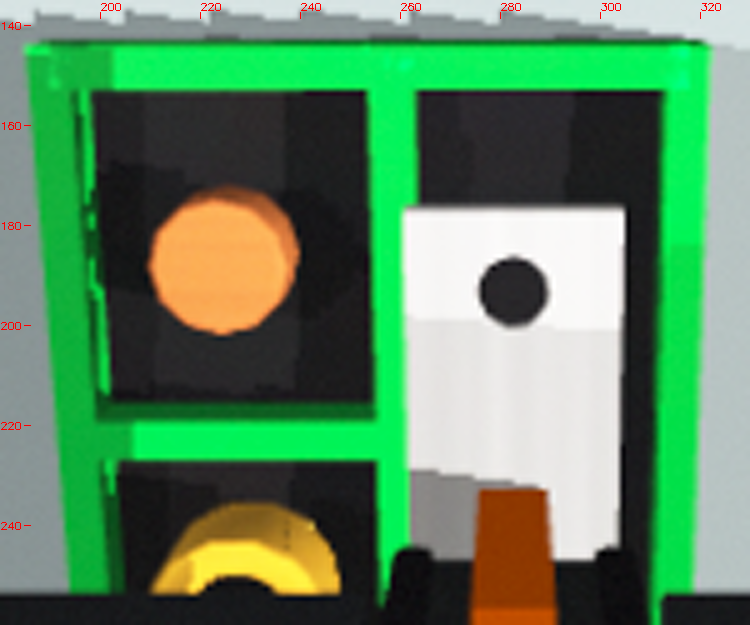

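```bash
python3 - <<'E'
from h import *
c=load('w4')
s=c['state'];r=Ro.from_euler('xyz',s['tool_rot'],degrees=True)
for n,z,l in(('slot',.014,[(415,90),(664,90),(411,540),(654,540)]),('strap',.0701,[(402,207),(625,207),(513,291),(408,540),(621,540)]),('ferr',.018,[(222,262)]),('tray outer',.014,[(25,47),(709,45)])):
  for a,b in l:
    p=pt(c,a/5+180-.5,b/5+135-.5,z);print(n,p.round(4),r.inv().apply(p-s['eef_pos']).round(4))
E
```

```text
slot [0.4921 0.2022 0.014 ] [ 0.0526 -0.0154  0.0863]
slot [0.4895 0.2372 0.014 ] [0.0526 0.0197 0.0863]
slot [0.5598 0.2056 0.014 ] [-0.0151 -0.0172  0.0863]
slot [0.5569 0.2425 0.014 ] [-0.0151  0.0198  0.0863]
strap [0.4993 0.2046 0.0701] [ 0.0453 -0.0136  0.0302]
strap [0.4974 0.2288 0.0701] [0.0453 0.0106 0.0302]
strap [0.5077 0.2173 0.0701] [ 0.036  -0.0016  0.0302]
strap [0.5378 0.2075 0.0701] [ 0.0066 -0.0137  0.0302]
strap [0.536  0.232  0.0701] [0.0066 0.0109 0.0302]
ferr [0.518  0.1765 0.018 ] [ 0.0288 -0.0431  0.0823]
tray outer [0.4904 0.1475 0.014 ] [ 0.0586 -0.0699  0.0864]
tray outer [0.4828 0.2429 0.014 ] [0.0588 0.0258 0.0863]
```

```bash
python3 -m handwheel '0.0005 0.0035 0.005 0; 0.0005 0.0035 0.015 0; 0.0005 0.0035 0.03 0; 0.0005 0.0035 0.043 0; 0.0005 0.0035 0.053 0; 0.0005 0.0035 0.058 0; 0.0005 0.0035 0.06 0; 0.0005 0.0035 0.06 0;0.0005 0.0035 0.06 0;0.0005 0.0035 0.06 0'
python3 -c "
from h import *
snap('wrist','w5');goto(.5424,.2236,.0385,184.5);crop('w5',180,100,340,260,4,'c9')"
```

```text
time_s: 7.9
eef_pos: [0.5427, 0.2272, 0.0409]
tool_rot: [180.0, 0.1, -175.5]
wrist_force: [0.2, -1.3, -0.5]
finger_gap: 0.0075
t 7.95 at [0.5427 0.2272 0.0409] [ 1.7997e+02  6.0000e-02 -1.7548e+02] F [-0.4  0.3 -0.2] gap 0.0077 shift [ 0.0006 -0.0035  0.0024] turn 0.02
```

View pics/c9.png

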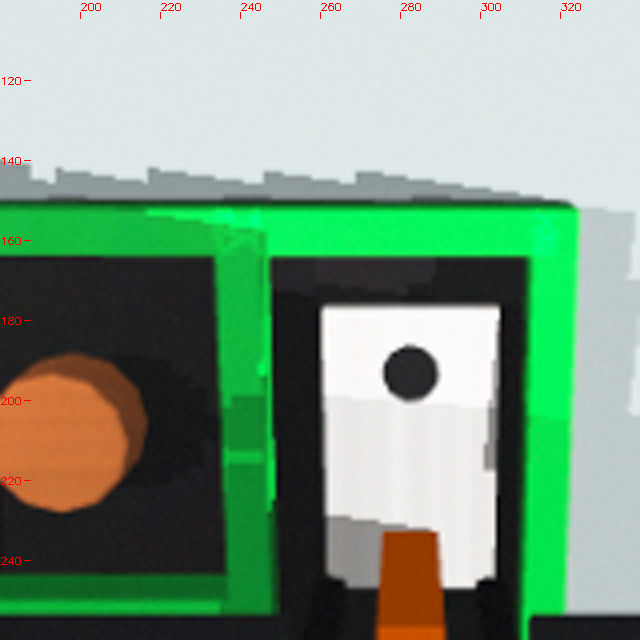

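```bash
python3 -m handwheel '0 -0.0015 0.001 0; 0 -0.0015 0.002 0; 0 -0.0015 0.0022 0; 0 -0.0015 0.0022 0; 0 -0.0015 0.0022 0'
python3 -m handwheel '0 0 0 0; 0 0 0 0; 0 0 0 0; 0 0 0 0; 0 0 0 0' 0.03
python3 -m handwheel '0 0 -0.005 0; 0 0 -0.015 0; 0 0 -0.035 0; 0 0 -0.06 0; 0 0 -0.09 0; 0 0 -0.12 0; 0 0 -0.15 0; 0 0 -0.17 0; 0 0 -0.18 0; 0 0 -0.18 0; 0 0 -0.18 0'
python3 -c "
from h import *
snap('wrist','w6');goto(.6004,-.2005,.2,175.4);crop('w6',200,100,340,250,5,'c10')"
```

```text
time_s: 8.45
eef_pos: [0.5424, 0.2255, 0.0381]
tool_rot: [180.0, -0.0, -175.5]
wrist_force: [0.8, 0.2, -1.1]
finger_gap: 0.0076
time_s: 8.95
eef_pos: [0.5425, 0.2255, 0.0382]
tool_rot: [180.0, 0.0, -175.5]
wrist_force: [-0.1, 0.3, -0.2]
finger_gap: 0.0292
time_s: 10.05
eef_pos: [0.5419, 0.2252, 0.2175]
tool_rot: [-180.0, -0.1, -175.5]
wrist_force: [-0.3, -0.5, -0.4]
finger_gap: 0.0301
t 10.1 at [0.5417 0.2252 0.2169] [-1.7995e+02 -1.3000e-01 -1.7547e+02] F [-0.5 -0.1 -0.5] gap 0.0302 shift [-0.025  -0.429   0.0172] turn 9.13
```

View pics/c10.png

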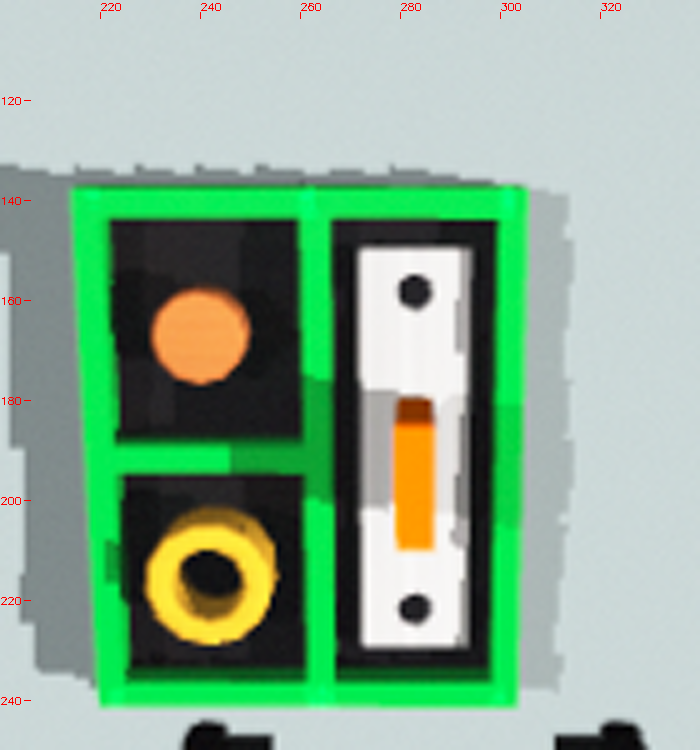

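Strap is flat and well centred in the slot, let go. Next: grip the relay across x, so it can pivot about the jaw axis as I move the tool along y.

```bash
python3 -c "
from h import *
s=ctrl.read_state();print(s['joints'].round(1))
c=load('w6')
a=[pt(c,200+u/5-.5,100+v/5-.5,.008) for u,v in[(415,292),(415,608)]];print(a,(a[0]+a[1])/2)
b=[pt(c,200+u/5-.5,100+v/5-.5,.014) for u,v in[(332,220),(497,220),(490,680),(335,680)]];print(np.mean(b,0))
t=load('top0')
print('pink',[pt(t,325+u/6-.5,160+v/6-.5,z).round(4) for u,v,z in[(298,78,.09),(378,103,.09),(352,168,.09),(265,142,.09),(232,180,.05),(330,212,.05)]])
goto(.6004,-.2005,.2,265.4)
goto(.6004,-.2005,.2,85.4)
"
```

```text
[-32.3  19.8   7.1 102.1  -2.8  58.5  70.5]
[array([0.50669723, 0.22109769, 0.008     ]), array([0.57822035, 0.22674277, 0.008     ])] [0.54245879 0.22392023 0.008     ]
[0.54228506 0.22356727 0.014     ]
pink [array([ 0.7187, -0.2199,  0.09  ]), array([ 0.7091, -0.2525,  0.09  ]), array([ 0.6816, -0.2414,  0.09  ]), array([ 0.6914, -0.206 ,  0.09  ]), array([ 0.6848, -0.2   ,  0.05  ]), array([ 0.6723, -0.2411,  0.05  ])]
t 10.1 at [0.5417 0.2252 0.2169] [-1.7995e+02 -1.3000e-01 -1.7547e+02] F [-0.5 -0.1 -0.5] gap 0.0302 shift [-0.025  -0.429   0.0172] turn -80.87
t 10.1 at [0.5417 0.2252 0.2169] [-1.7995e+02 -1.3000e-01 -1.7547e+02] F [-0.5 -0.1 -0.5] gap 0.0302 shift [-0.025  -0.429   0.0172] turn 99.13
```

```bash
python3 -m handwheel '-0.001 -0.02 0 8; -0.003 -0.055 0 16; -0.005 -0.09 0 24; -0.007 -0.125 0 32; -0.01 -0.16 0 40; -0.012 -0.2 0 48; -0.014 -0.24 0 56; -0.016 -0.28 0 64; -0.018 -0.32 0 72; -0.02 -0.355 0 80; -0.022 -0.385 0 88; -0.024 -0.41 0 95; -0.025 -0.425 0 99; -0.025 -0.429 0 99; -0.025 -0.429 0 99; -0.025 -0.429 0 99; -0.025 -0.429 0 99' 0.06
python3 -c "
from h import *
snap('wrist','w7');goto(.6004,-.2005,.2,85.4);crop('w7',180,120,400,300,3,'c11')
print(ctrl.read_state()['joints'].round(1))"
```

```text
time_s: 11.8
eef_pos: [0.6013, -0.1987, 0.2178]
tool_rot: [-180.0, -0.1, 85.7]
wrist_force: [0.5, -0.1, 0.9]
finger_gap: 0.0602
t 11.85 at [ 0.6013 -0.1989  0.2179] [-1.7998e+02 -5.0000e-02  8.5650e+01] F [ 0.1  0.3 -0.9] gap 0.0601 shift [-0.0017 -0.0008  0.0179] turn 0.25
[-10.2  26.7  34.7  96.9 -16.9  61.8  25.3]
```

View pics/w7.png

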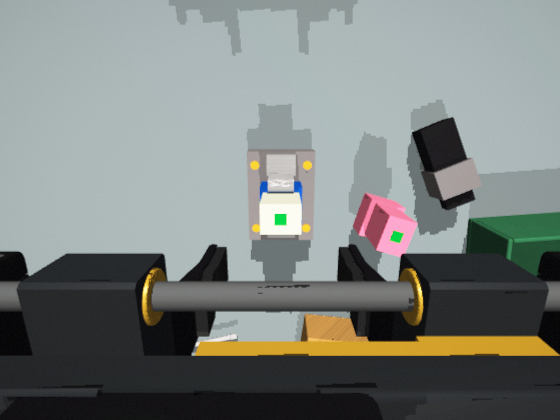

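```bash
python3 -c "
from h import *
crop('w7',235,140,325,250,6,'c11')"
```

```text
(no output)
```

View pics/c11.png

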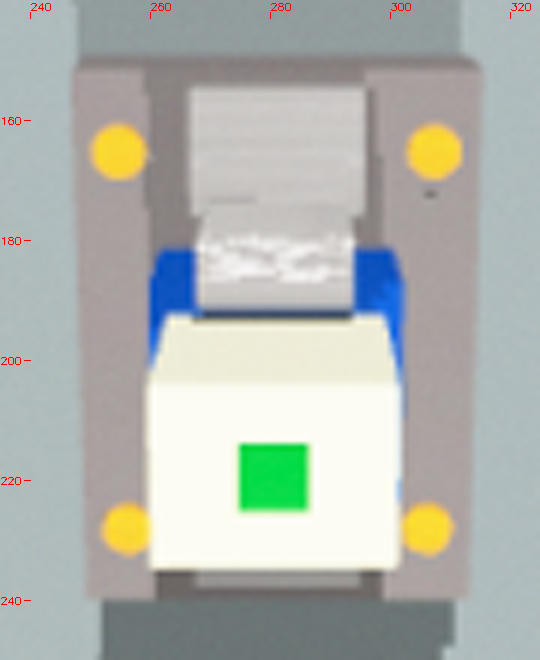

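```bash
cat >> h.py <<'E'
def tool(c,u,v,z):
    s=c['state'];r=Ro.from_euler('xyz',s['tool_rot'],degrees=True)
    return r.inv().apply(pt(c,u,v,z)-s['eef_pos'])
E
python3 -c "
from h import *
c=load('w7')
for n,u,v,z in(('green',274,477,.108),('s',119,152,.028),('s',434,152,.028),('s',428,528,.028),('s',127,528,.028),('tl',147,383,.108),('tr',402,383,.108),('br',400,570,.108),('bl',150,570,.108)):
  a=(235+u/6-.5,140+v/6-.5,z);print(n,tool(c,*a).round(4),pt(c,*a).round(4))
"
```

```text
green [-0.0049 -0.0013  0.1098] [ 0.5996 -0.2033  0.108 ]
s [ 0.0289 -0.0283  0.1898] [ 0.5751 -0.1675  0.028 ]
s [0.0289 0.0257 0.1898] [ 0.629  -0.1716  0.028 ]
s [-0.0391  0.026   0.1897] [ 0.6242 -0.2395  0.028 ]
s [-0.0391 -0.0285  0.1898] [ 0.5698 -0.2353  0.028 ]
tl [ 0.0084 -0.0184  0.1098] [ 0.5835 -0.1888  0.108 ]
tr [0.0084 0.016  0.1098] [ 0.6178 -0.1914  0.108 ]
br [-0.0183  0.0161  0.1097] [ 0.6159 -0.2181  0.108 ]
bl [-0.0183 -0.0185  0.1098] [ 0.5813 -0.2155  0.108 ]
```

```bash
python3 -m handwheel '-0.005 0 0.01 0; -0.005 0 0.03 0; -0.005 0 0.055 0; -0.005 0 0.08 0; -0.005 0 0.1 0; -0.005 0 0.115 0; -0.005 0 0.122 0; -0.005 0 0.125 0; -0.005 0 0.125 0; -0.005 0 0.125 0'
python3 -c "
from h import *
snap('wrist','w8');goto(.6004,-.2005,.093,85.4);snap('side','s8');crop('s8',250,180,400,320,4,'c12')"
```

```text
time_s: 12.85
eef_pos: [0.6014, -0.2055, 0.094]
tool_rot: [179.9, 0.0, 85.5]
wrist_force: [0.1, -0.0, -0.3]
finger_gap: 0.0602
t 12.9 at [ 0.6014 -0.2055  0.0941] [1.799e+02 1.000e-02 8.552e+01] F [-0.8 -0.   0.2] gap 0.0601 shift [ 0.0049 -0.0014  0.0011] turn 0.12
```

View pics/w8.png

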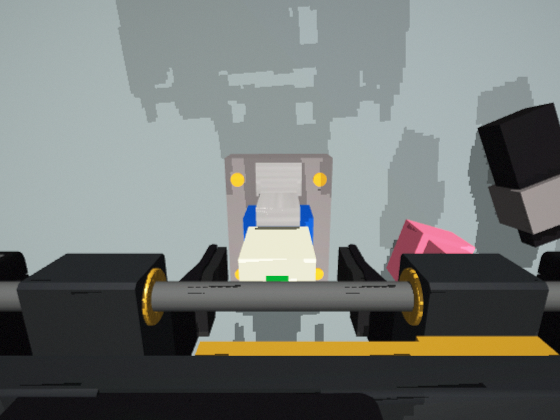

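View pics/c12.png

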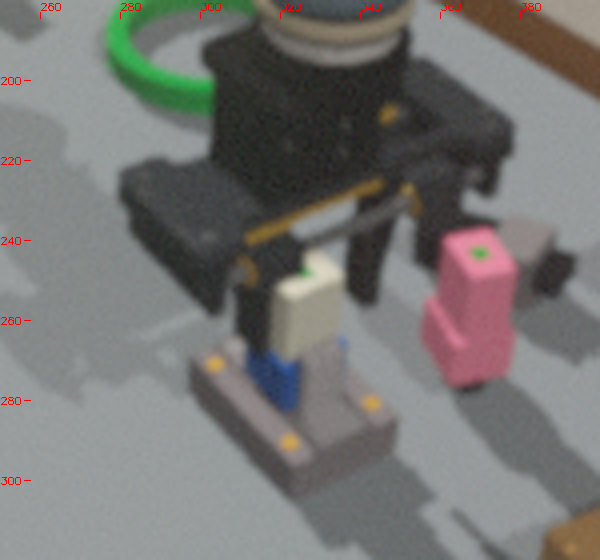

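```bash
python3 -c "
from h import *
c=load('w8')
print(tool(c,237,179.5,.028),tool(c,320,179.5,.028),tool(c,278,276,.108))
crop('w8',220,150,340,290,5,'c13')
"
```

```text
[ 0.03577373 -0.0293127   0.06594322] [0.03573597 0.02524341 0.06603356] [ 0.00665057 -0.00146917 -0.01400387]
```

View pics/c13.png

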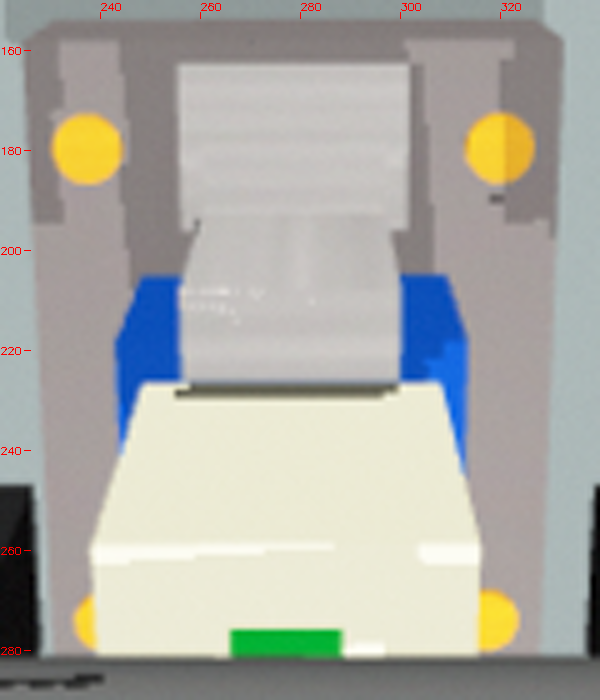

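```bash
python3 -m handwheel '0.0015 -0.0005 0.001 0; 0.0015 -0.0005 0.001 0; 0.0015 -0.0005 0.001 0' 
python3 -m handwheel '0 0 0 0; 0 0 0 0; 0 0 0 0; 0 0 0 0; 0 0 0 0; 0 0 0 0; 0 0 0 0; 0 0 0 0' 0
python3 -c "
from h import *
snap('wrist','w9');goto(.6004,-.2005,.093,85.4);crop('w9',220,150,340,290,5,'c14')"
```

```text
time_s: 13.25
eef_pos: [0.6005, -0.2035, 0.0922]
tool_rot: [180.0, -0.0, 85.5]
wrist_force: [0.3, 0.3, 0.3]
finger_gap: 0.06
time_s: 14.05
eef_pos: [0.6004, -0.2037, 0.0921]
tool_rot: [-180.0, -0.0, 85.5]
wrist_force: [0.3, 0.8, -0.4]
finger_gap: 0.0336
t 14.1 at [ 0.6004 -0.2037  0.0921] [-179.99   -0.     85.52] F [-0.4 -0.   0.2] gap 0.0336 shift [ 0.0032 -0.0002 -0.0009] turn 0.12
```

View pics/c14.png

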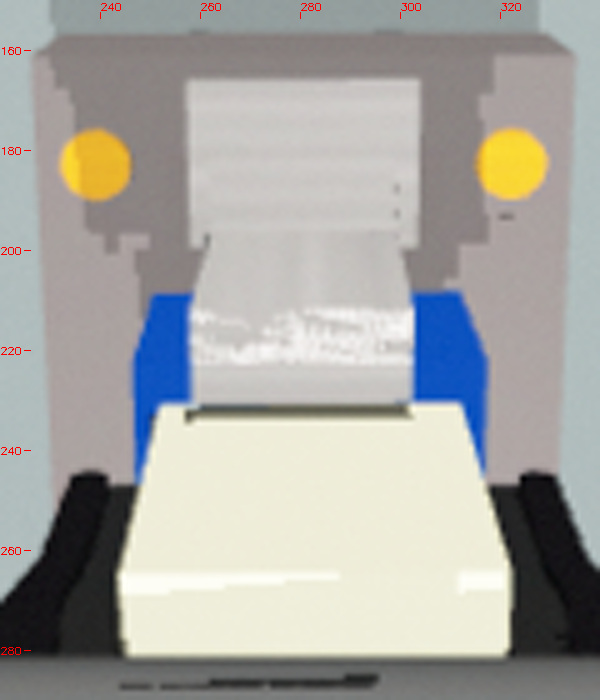

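```bash
python3 -m handwheel '0.001 0 0 0; 0.002 0 0 0; 0.003 0 0 0; 0.004 0 0 0; 0.005 0 0 0; 0.005 0 0 0'
python3 -c "
from h import *
snap('wrist','w10');goto(.6004,-.2005,.093,85.4);crop('w10',220,150,340,290,4,'c15')"
```

```text
time_s: 14.7
eef_pos: [0.6005, -0.2013, 0.0922]
tool_rot: [179.9, 0.2, 85.4]
wrist_force: [-0.6, -6.2, -2.7]
finger_gap: 0.0339
t 14.75 at [ 0.6005 -0.2013  0.0922] [179.95   0.21  85.44] F [-0.1 -6.4 -2. ] gap 0.0341 shift [ 0.0008 -0.0002 -0.0008] turn 0.04
```

View pics/c15.png

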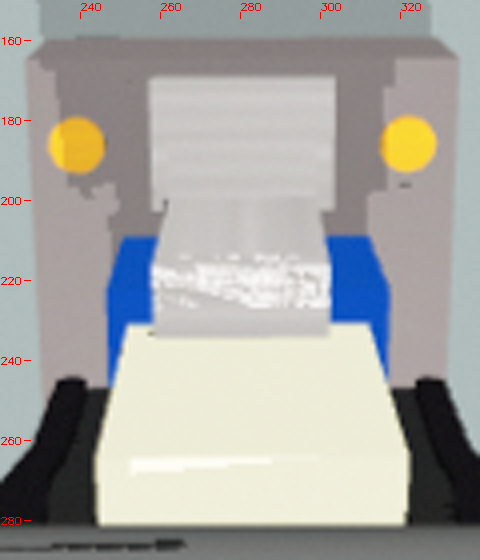

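```bash
python3 -m handwheel '0.001 0 0 0; 0.002 0 0 0; 0.003 0 0 0; 0.004 0 0 0; 0.005 0 0 0; 0.005 0 0 0'
python3 -c "
from h import *
goto(.6004,-.2005,.093,85.4)"
python3 -m handwheel '0.001 0 0 0; 0.002 0 0 0; 0.003 0 0 0; 0.004 0 0 0; 0.004 0 0 0'
python3 -c "
from h import *
snap('wrist','w11');goto(.6004,-.2005,.093,85.4);crop('w11',220,150,340,290,4,'c16')"
```

```text
time_s: 15.35
eef_pos: [0.6006, -0.1985, 0.0926]
tool_rot: [179.9, 0.4, 85.4]
wrist_force: [-0.1, -9.0, -2.5]
finger_gap: 0.0337
t 15.35 at [ 0.6006 -0.1985  0.0926] [179.92   0.39  85.39] F [-0.1 -9.  -2.5] gap 0.0337 shift [-0.002  -0.     -0.0004] turn -0.01
time_s: 15.85
eef_pos: [0.6006, -0.1961, 0.093]
tool_rot: [179.9, 0.5, 85.3]
wrist_force: [-1.3, -11.6, 0.0]
finger_gap: 0.0338
t 15.9 at [ 0.6006 -0.1961  0.093 ] [179.9    0.5   85.34] F [ -2.4 -11.5  -0.1] gap 0.0338 shift [-0.0044  0.0002  0.0001] turn -0.06
```

View pics/c16.png

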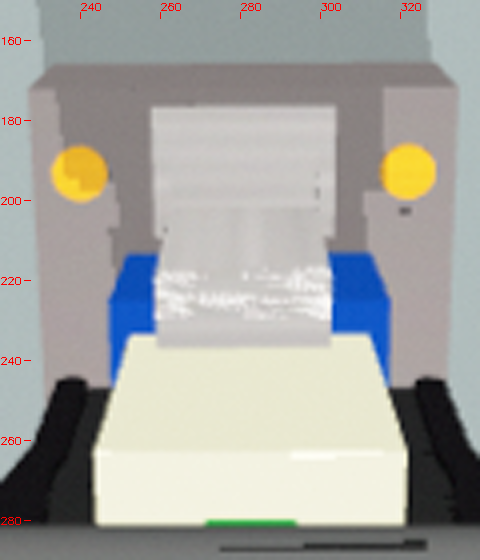

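```bash
python3 -m handwheel '0.001 0 0 0; 0.002 0 0 0; 0.003 0 0 0; 0.004 0 0 0; 0.005 0 0 0; 0.006 0 0 0; 0.006 0 0 0'
python3 -c "
from h import *
goto(.6004,-.2005,.093,85.4)"
python3 -m handwheel '0.001 0 0 0; 0.002 0 0 0; 0.003 0 0 0; 0.004 0 0 0; 0.004 0 0 0'
python3 -c "
from h import *
snap('wrist','w12');snap('side','s12');snap('top','t12');goto(.6004,-.2005,.093,85.4);crop('w12',220,150,340,290,4,'c17');crop('s12',290,230,350,310,8,'c18')"
```

```text
time_s: 16.6
eef_pos: [0.6011, -0.1909, 0.0936]
tool_rot: [179.9, 0.5, 85.3]
wrist_force: [-1.4, -11.5, 4.0]
finger_gap: 0.0334
t 16.6 at [ 0.6011 -0.1909  0.0936] [179.88   0.54  85.31] F [ -1.4 -11.5   4. ] gap 0.0334 shift [-0.0096  0.0001  0.0006] turn -0.09
time_s: 17.1
eef_pos: [0.6014, -0.1871, 0.0938]
tool_rot: [179.9, 0.5, 85.3]
wrist_force: [-3.0, -12.2, 2.0]
finger_gap: 0.0336
t 17.25 at [ 0.6014 -0.1871  0.0938] [179.86   0.54  85.3 ] F [ -2.5 -12.7   4.2] gap 0.0337 shift [-0.0135  0.0001  0.0009] turn -0.1
```

View pics/c17.png

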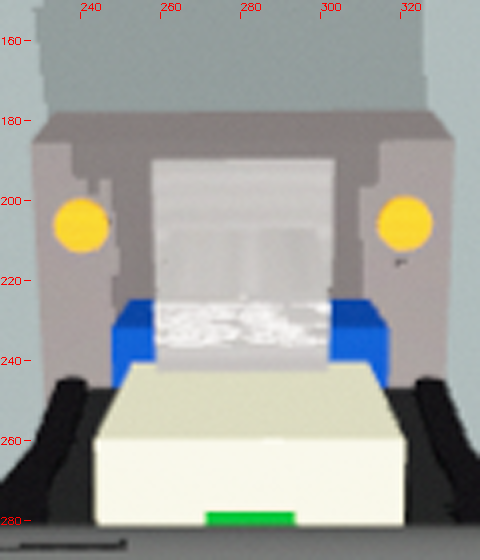

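View pics/c18.png

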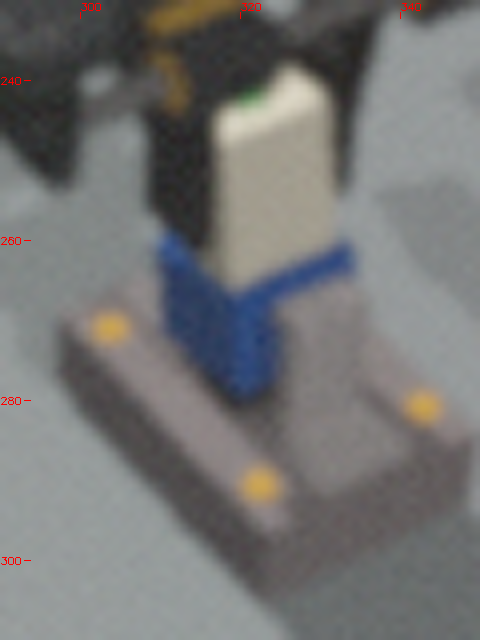

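```bash
python3 -m handwheel '-0.002 0 0 0; -0.005 0 0 0; -0.008 0 0 0; -0.011 0 0 0; -0.014 0 0 0; -0.017 0 0 0; -0.02 0 0 0; -0.023 0 0 0; -0.025 0 0 0; -0.027 0 0 0; -0.029 0 0 0; -0.029 0 0 0'
python3 -c "
from h import *
snap('wrist','w13');snap('side','s13');goto(.6004,-.2005,.093,85.4);crop('w13',220,150,340,290,4,'c19');crop('s13',290,230,350,310,8,'c20')"
```

```text
time_s: 18.45
eef_pos: [0.6011, -0.2039, 0.0921]
tool_rot: [-180.0, -0.4, 85.7]
wrist_force: [1.0, 8.3, 5.0]
finger_gap: 0.034
t 18.55 at [ 0.6011 -0.2039  0.0921] [-179.97   -0.39   85.68] F [0.4 8.2 5.3] gap 0.0339 shift [ 0.0033 -0.001  -0.0009] turn 0.28
```

View pics/c19.png

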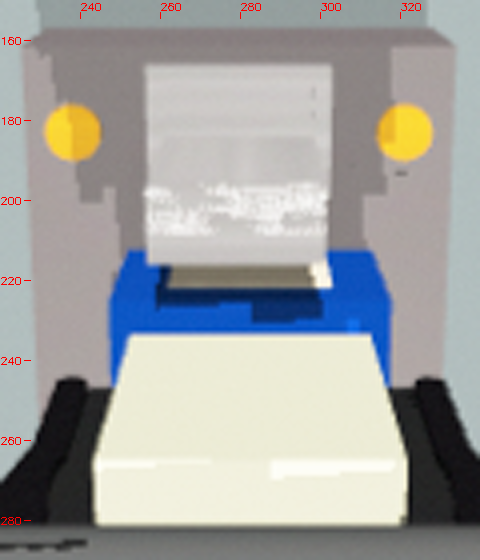

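View pics/c20.png

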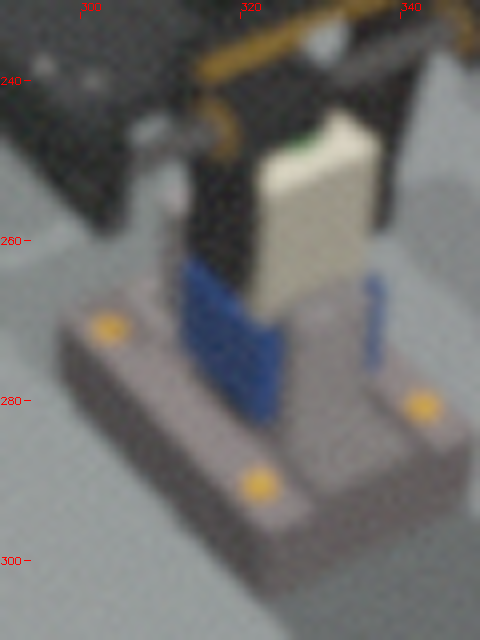

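The +y clip is clearly back: its lip is clear of the case, with blue visible between them at rows 213–233. Now for the other side.

```bash
python3 -m handwheel '-0.001 0 0 0; -0.003 0 0 0; -0.005 0 0 0; -0.007 0 0 0; -0.009 0 0 0; -0.011 0 0 0; -0.011 0 0 0'
python3 -c "
from h import *
goto(.6004,-.2005,.093,85.4)"
python3 -m handwheel '-0.001 0 0 0; -0.002 0 0 0; -0.003 0 0 0; -0.004 0 0 0; -0.005 0 0 0; -0.005 0 0 0'
python3 -c "
from h import *
snap('wrist','w14');snap('side','s14');goto(.6004,-.2005,.093,85.4);crop('w14',220,130,340,290,4,'c21');crop('s14',290,230,350,310,8,'c22')"
```

```text
time_s: 19.25
eef_pos: [0.6006, -0.2128, 0.092]
tool_rot: [-179.9, -0.6, 85.7]
wrist_force: [0.1, 11.5, 6.2]
finger_gap: 0.034
t 19.25 at [ 0.6006 -0.2128  0.092 ] [-179.93   -0.57   85.73] F [ 0.1 11.5  6.2] gap 0.034 shift [ 0.0123 -0.0011 -0.0009] turn 0.33
time_s: 19.85
eef_pos: [0.6002, -0.2173, 0.0918]
tool_rot: [-179.9, -0.6, 85.8]
wrist_force: [0.5, 12.1, 4.9]
finger_gap: 0.0335
t 19.95 at [ 0.6002 -0.2173  0.0918] [-179.92   -0.6    85.76] F [ 0.4 12.1  5.7] gap 0.0342 shift [ 0.0167 -0.0011 -0.0011] turn 0.36
```

View pics/c21.png

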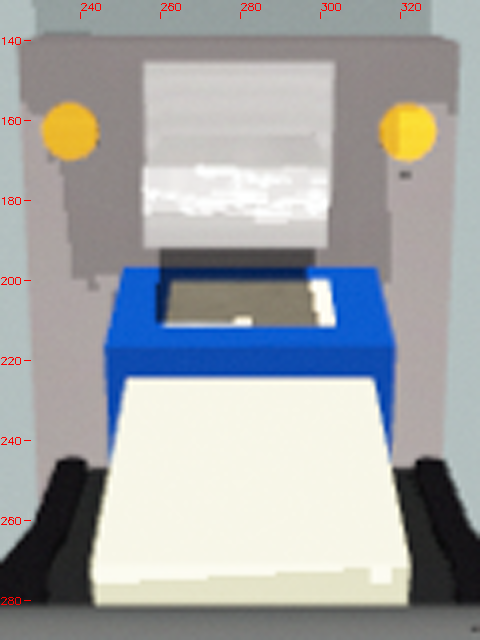

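View pics/c22.png

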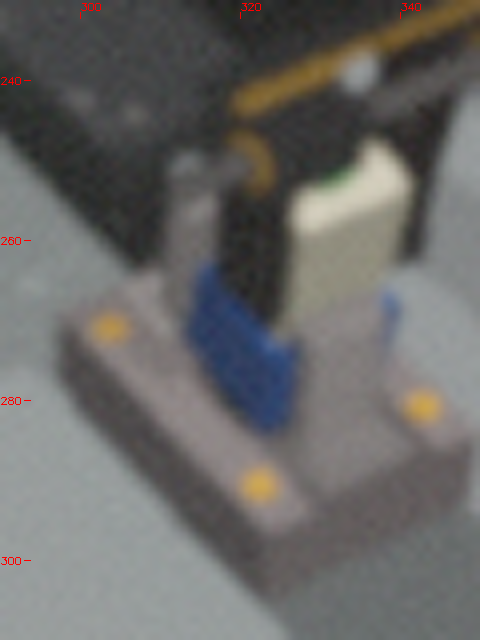

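```bash
python3 -m handwheel '-0.001 0 0 0; -0.002 0 0 0; -0.003 0 0 0; -0.004 0 0 0; -0.004 0 0 0; -0.004 0 0 0'
python3 -c "
from h import *
goto(.6004,-.2005,.093,85.4)"
python3 -m handwheel '0.002 0 0 0; 0.005 0 0 0; 0.009 0 0 0; 0.013 0 0 0; 0.017 0 0 0; 0.02 0 0 0; 0.023 0 0 0; 0.025 0 0 0; 0.025 0 0 0; 0.025 0 0 0'
python3 -c "
from h import *
snap('wrist','w15');snap('side','s15');goto(.6004,-.2037,.093,85.4);crop('w15',220,130,340,290,4,'c23');crop('s15',290,230,350,310,8,'c24')"
```

```text
time_s: 20.55
eef_pos: [0.5999, -0.2209, 0.0914]
tool_rot: [-179.9, -0.6, 85.8]
wrist_force: [0.6, 12.3, 3.4]
finger_gap: 0.034
t 20.55 at [ 0.5999 -0.2209  0.0914] [-179.9    -0.62   85.77] F [ 0.6 12.3  3.4] gap 0.034 shift [ 0.0204 -0.001  -0.0013] turn 0.37
time_s: 21.55
eef_pos: [0.5995, -0.2082, 0.0932]
tool_rot: [179.9, 0.3, 85.4]
wrist_force: [-2.2, -5.7, 1.6]
finger_gap: 0.0341
t 21.65 at [ 0.5996 -0.2083  0.0932] [179.95   0.34  85.37] F [-2.2 -5.8  2.4] gap 0.0343 shift [0.0046 0.0005 0.0002] turn -0.03
```

View pics/c23.png

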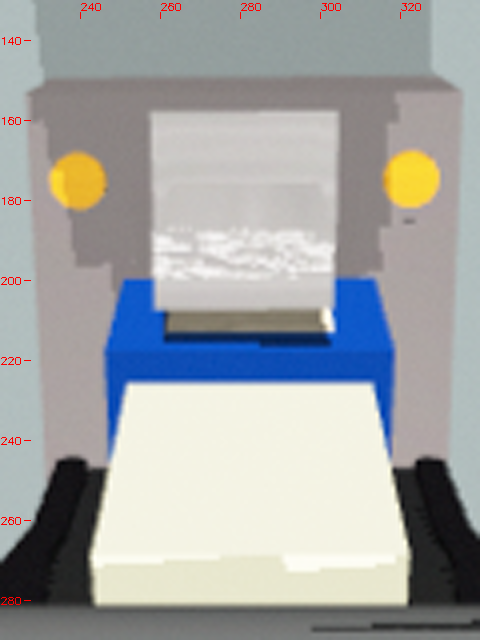

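View pics/c24.png

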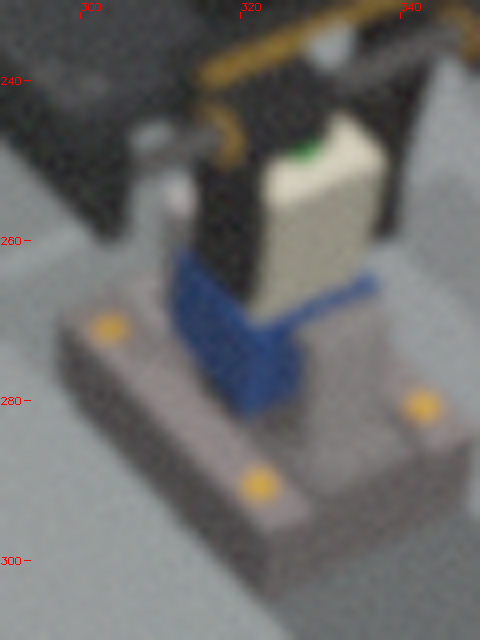

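```bash
python3 -m handwheel '0.002 0 0 0; 0.004 0 0 0; 0.006 0 0 0; 0.008 0 0 0; 0.009 0 0 0; 0.009 0 0 0'
python3 -c "
from h import *
snap('wrist','w16');snap('side','s16');goto(.6004,-.2037,.093,85.4);crop('w16',220,130,340,290,4,'c25');crop('s16',290,230,350,310,8,'c26')"
```

```text
time_s: 22.25
eef_pos: [0.6007, -0.1995, 0.0934]
tool_rot: [179.9, 0.4, 85.4]
wrist_force: [-1.8, -6.9, 2.2]
finger_gap: 0.0338
t 22.35 at [ 0.6007 -0.1995  0.0934] [179.89   0.36  85.37] F [-1.6 -6.2  1.8] gap 0.0338 shift [-0.0042  0.      0.0004] turn -0.03
```

View pics/c25.png

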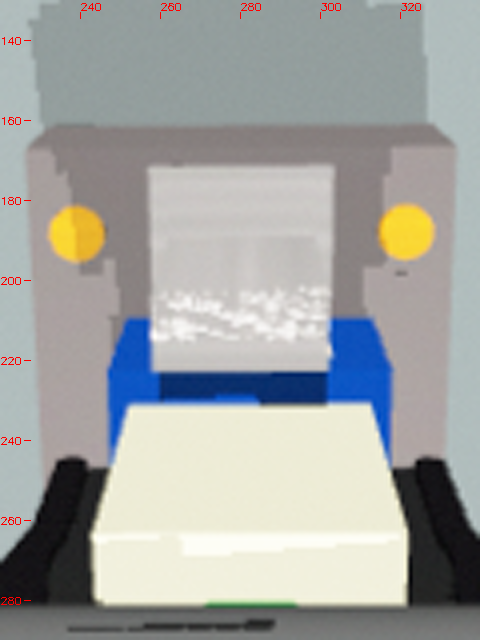

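View pics/c26.png

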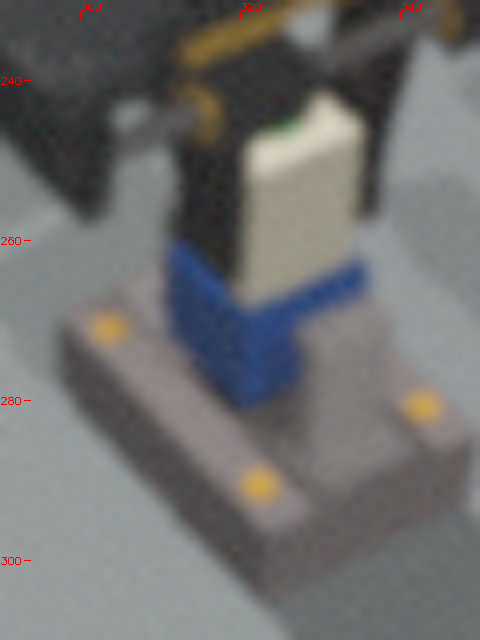

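```bash
python3 -c "
from h import *
c=load('w16')
print('shoulder',tool(c,280,209.7-.5,.063),'lip',tool(c,280,222.5,.0655),tool(c,280,222.5,.07),'cap',tool(c,280,230.7,.063),'blk edge',tool(c,280,222,.063),'screw',tool(c,239,188,.028))
c=load('w9');print('screw9',tool(c,238.5,182.7,.028),'lip9',tool(c,280,231,.0655),'sh',tool(c,280,208.5,.063))
"
```

```text
shoulder [ 0.02533592 -0.0008324   0.03020052] lip [ 0.01830479 -0.00083196  0.02774506] [ 0.01974317 -0.00079812  0.0232359 ] cap [ 0.01258333 -0.0008623   0.03028134] blk edge [ 0.01780347 -0.00085006  0.03024826] screw [ 0.03025877 -0.02809138  0.06511706]
screw9 [ 0.03399692 -0.02814913  0.06406148] lip9 [ 0.01369464 -0.00083778  0.02655542] sh [ 0.02604988 -0.00082625  0.02905647]
```

```bash
python3 -m handwheel '-0.002 0 0 0; -0.004 0 0 0; -0.006 0 0 0; -0.008 0 0 0; -0.008 0 0 0; -0.008 0 0 0'
python3 -m handwheel '0 0 -0.001 0; 0 0 -0.002 0; 0 0 -0.004 0; 0 0 -0.006 0; 0 0 -0.006 0'
python3 -c "
from h import *
snap('wrist','w17');snap('side','s17');goto(.6004,-.2037,.173,85.4);crop('w17',220,130,340,290,4,'c27');crop('s17',290,230,350,310,8,'c28')"
```

```text
time_s: 22.95
eef_pos: [0.6004, -0.2018, 0.0917]
tool_rot: [-180.0, -0.1, 85.6]
wrist_force: [-0.8, 0.8, -0.5]
finger_gap: 0.0341
time_s: 23.45
eef_pos: [0.6008, -0.2028, 0.0986]
tool_rot: [180.0, 0.0, 85.5]
wrist_force: [0.6, -0.4, -1.2]
finger_gap: 0.0337
t 23.55 at [ 0.6006 -0.2026  0.0982] [ 1.7999e+02 -1.0000e-02  8.5530e+01] F [ 0.1 -0.5 -2.2] gap 0.0339 shift [-0.0011 -0.0001 -0.0748] turn 0.13
```

View pics/c27.png

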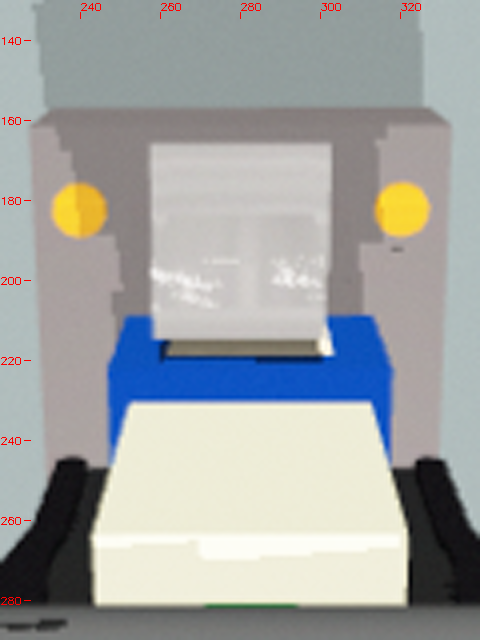

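View pics/c28.png

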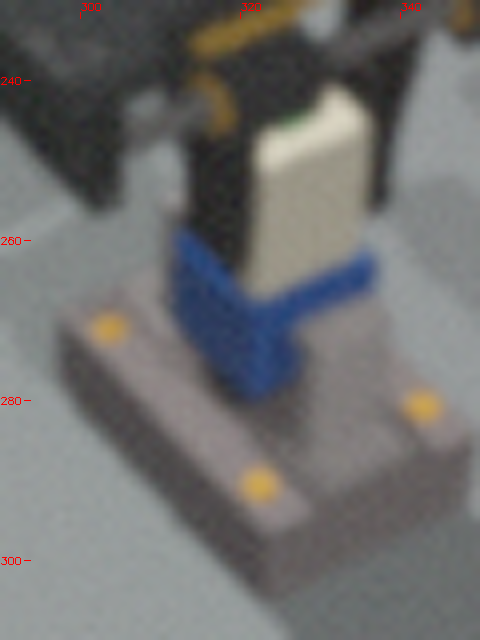

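Free of both lips: it has risen 6 mm with only its own weight on the wrist, and it is upright. Lifting on.

```bash
python3 -m handwheel '-0.0005 0 -0.003 0; -0.001 0 -0.01 0; -0.001 0 -0.018 0; -0.001 0 -0.027 0; -0.001 0 -0.037 0; -0.001 0 -0.047 0; -0.001 0 -0.056 0; -0.001 0 -0.064 0; -0.001 0 -0.07 0; -0.001 0 -0.074 0; -0.001 0 -0.075 0; -0.001 0 -0.075 0; -0.001 0 -0.075 0; -0.001 0 -0.075 0; -0.001 0 -0.075 0'
python3 -c "
from h import *
snap('wrist','w18');snap('side','s18');snap('top','t18');goto(.6004,-.2037,.173,85.4);crop('w18',200,130,360,290,4,'c29');crop('s18',180,180,360,310,4,'c30')"
```

```text
time_s: 25.05
eef_pos: [0.6003, -0.2036, 0.1728]
tool_rot: [-180.0, -0.0, 85.5]
wrist_force: [-0.3, -0.2, -1.3]
finger_gap: 0.0338
t 25.2 at [ 0.6004 -0.2037  0.173 ] [-179.99   -0.     85.52] F [-0.5  0.  -0.9] gap 0.0337 shift [-0.  0. -0.] turn 0.12
```

View pics/c29.png

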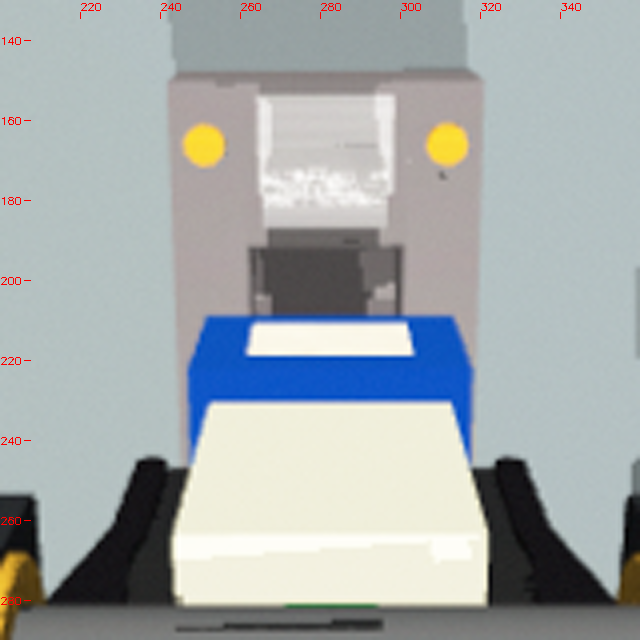

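View pics/c30.png

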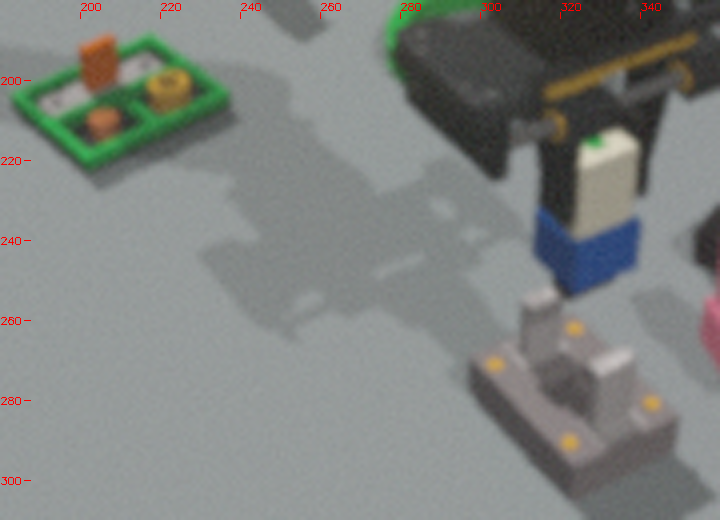

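View pics/t18.png

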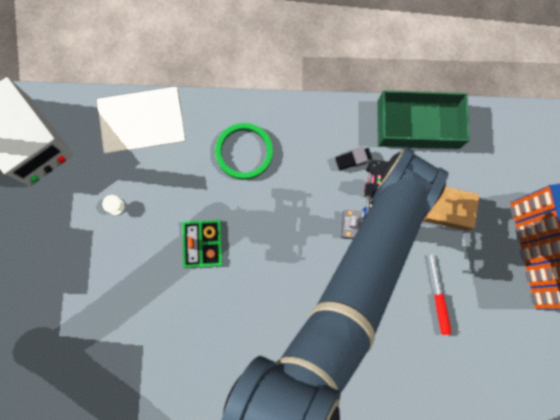

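```bash
python3 -c "
from h import *
c=load('s18')
crop('s18',290,240,360,310,8,'c31')
so=np.array([.6,-.2037]);y=np.array([np.cos(np.radians(85.4)),np.sin(np.radians(85.4))])
for u,v,z in((542,300,.07),(612,362,.07),(494,365,.028),(574,328,.028),(570,442,.028),(652,402,.028)):
  p=pt(c,180+u/4-.5,180+v/4-.5,z);print(p.round(4),((p[:2]-so)@y).round(4))
"
```

```text
[ 0.5993 -0.1742  0.07  ] 0.0293
[ 0.5979 -0.2316  0.07  ] -0.0279
[ 0.5759 -0.1648  0.028 ] 0.0368
[ 0.6307 -0.168   0.028 ] 0.038
[ 0.5722 -0.2325  0.028 ] -0.0309
[ 0.6265 -0.2361  0.028 ] -0.0302
```

View pics/c31.png

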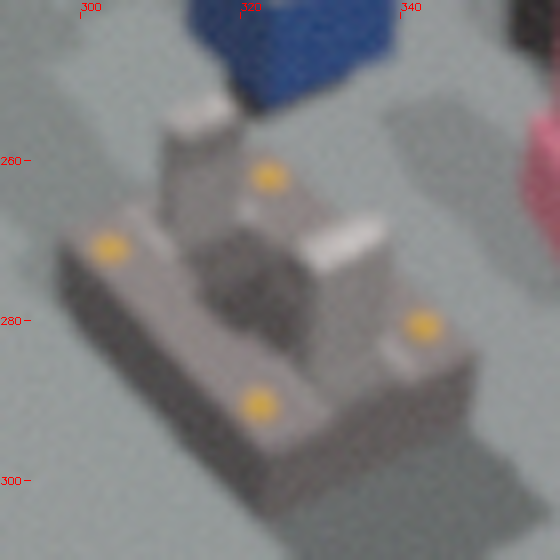

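```bash
python3 -c "
from h import *
goto(.6004,-.2037,.173,85.4)
ctrl.close_job()"
```

```text
t 25.2 at [ 0.6004 -0.2037  0.173 ] [-179.99   -0.     85.52] F [-0.5  0.  -0.9] gap 0.0337 shift [-0.  0. -0.] turn 0.12
the job is handed in; nothing more can be done
```

The job is handed in at about 25 s of the 61 s allowed. The strap is in the long slot, and the freed relay is held over the socket. `close_job` gives no verdict, so what follows rests on my own readings and pictures.

- **Strap:** I gripped it by the tab, laid it in the slot and let go. The wrist picture afterwards showed it flat, within about 1 mm of the slot's centre and about 0.5° of its direction. It still looks in place in the last side picture.
- **Relay:** I gripped the cap across x, so it could pivot between the pads, and rocked it along the socket's y to both sides. The side force levelled off at about 12 N each way. It then lifted out with only its own weight on the wrist.
- **Clips:** Both are well back in the last pictures. I estimate clip_l at 7 to 8 mm and clip_r at 8 to 12 mm. The views disagree by a few mm, but both are well over the 3 mm needed.
- **End pose:** The relay's underside is about 99 mm above the bench, 29 mm above the clip tips. It is within 2 mm of the socket's middle and looks upright. The finger opening read 34 mm, the width of the cap.
- **Bystanders:** All that the last top picture shows look unmoved. The arm hid the socket area, the pink look-alike and part of the carton in that view.

The top and wrist cameras disagreed by 3 to 4 mm in y. I relied on the close wrist views and on the jaws centring on the part.

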